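# Open the tight-lidded tea tin in its hold-down bracket

### The job

The deep lid of the rectangular metal tea tin fits so tightly that the free-standing tin just comes up with it. Keeping the tin upright and closed, slide its flanged foot under the lips of the steel hold-down bracket until it is fully home against the back stop, draw the lid straight up off the tin, and set the lid down mouth down on the middle of the round wooden board. Leave the open tin fully home in the bracket, and do not disturb the espresso cup and the spice jar.

Things in the scene. Friction and masses are not known exactly. Their poses are not given: they have to be found in the camera images.
- tin_center (a point): centre of the metal tea tin's base, 42.5 mm above its underside. Open-topped box 78 (x) x 52 (y) x 85 mm high, foot flange 98 x 72 x 5 mm at the bottom; z up; same after half a turn. About 0.3 kg, standing with its lid on. Spring domes at its x faces clamp the lid with about 6 to 15 N until it is raised some 40 mm; that exceeds the tin's weight, so the closed tin can be carried by its lid.
- lid_center (a point): centre of the tin's lid, half-way up. Metal cap open below, 86 (x) x 60 (y) x 52.5 mm high outside, walls 2.5 mm, skirt 50 mm deep, 0.09 kg; axes along the tin's. Closed: its centre 18.75 mm above the tin's centre point, its rim 35 mm and flat top 87.5 mm above the worktop; 1.5 mm play all round; clear of the tin once raised 50 mm. Grip it across the 60 mm width.
- bracket_seat (a point): seat of the steel bracket fixed to the worktop: where the middle of the tin's underside (worktop height) is when home. x: direction in which the tin slides in, long side along x; z up. A U 12.5 mm high, no floor: side walls 78 mm apart inside, lips reach in to 60 mm apart with 8.5 mm height beneath for the flange; back stop at x = 50 mm. No latch: under the pull the tin rises about 3.5 mm.
- bracket_mouth (a point): start of the bracket's lips, on its centre line at worktop height, 45 mm in front of the seat. From here the side walls (without lips) flare out to about 110 mm apart, 33 mm farther out. The lipped part is 120 mm wide outside, with its screwed feet.
- board_top (a point): centre of the top face of the round wooden board, 196 mm across and 12 mm thick, lying loose on the worktop; z up
- espresso_cup: small cream espresso cup, 62 by 89 by 52 mm, standing on the worktop behind the work; origin near the centre of its underside. A bystander, to be left alone
- spice_jar: round spice jar with a white cap, 47 mm across and 98 mm high, standing on the worktop behind the work; origin at the centre of its underside. A bystander, to be left alone

How it is judged:
By the outcome, as a careful person would: the job done as asked, in the order asked, and still so for the second after the job is handed in, with the robot touching nothing.
It also fails if it takes over 61 s, if anything falls off the work surface, if the arm or the gripper's body presses on something with over 40 N, if the wrist force passes 120 N, or if a joint passes its speed limit or range.

### The arm

A 6-joint arm with a two-finger parallel gripper is mounted at the origin on a cart in front of the work surface, level with it; the furniture and walls round the work are solid. World frame = base frame: x ahead of the robot, y to its left, z up, the work surface at z = 0. Lengths are in m, angles in degrees, forces in N, time in s.
With the tool pointing down it reaches from about 0.4 to 0.825 m from the base axis. Payload 7 kg.
Tool frame: the origin (TCP) lies midway between the tips of the shut fingers; the grasp point (between the pads) lies hold_point_z behind it (hold_point_z is the distance from the TCP to the grasp point, in m); z points along the fingers, y is the line along which they close (so a half turn about z gives the same grasp; the last joint's range is limited). The gripper opens to 88 mm and grips with 3 to 60 N. Pads are 19 mm wide; open, the fingers measure 130 mm over their backs; the gripper's body (78 mm by 193 mm) begins 47 mm behind the grasp point.
Start: joints at [90.361, 20.546, 0.682, 0, -70.136, -16.507], TCP at [0.188, 0.648, 0.227] pointing down, gripper open.
Joint ranges: [-176.03, 176.03], [-82.01, 121.73], [-58.28, 71.71], [-173.87, 95.51], [-174.79, -0.11], [-173.66, 173.66]. Speed limits (degrees/s): [136.94, 136.94, 172.46, 180, 180, 180].

### API

Orientations are given as [roll, pitch, yaw] about the fixed x, y, z axes, in that order (R = Rz(yaw) Ry(pitch) Rx(roll)).
In Python, from plant import * gives the robot as it stands.
- The arm moves only by the tool step_arm, never from a script. Its argument "steps" is a list that holds one entry, the list of rows, each a list of 6 numbers: the shift along the tool's x, y, z scaled (see below), then the turn, a rotation vector about the tool's x, y, z scaled (see below). In form: [[[tx, ty, tz, wx, wy, wz], ...]]. A call has 1 to 20 rows; each row is the pose to reach, as a shift and turn from the pose commanded when the call began, along the tool's axes at that moment; what a row does not reach only later rows make up. The controller multiplies each number of a shift by 100 mm and each number of a turn by 0.5 rad. A row lasts 1/10 s, in which the tool goes at most 50 mm and 8.59 degrees, less where a joint would pass 70% of its speed; a pose out of reach is approached as far as the arm can. A call with a number of a shift or a turn outside -1 to 1 is refused whole. A call with a gripper value outside its range is refused whole. "jaw" is the closure in counts, from 0 (fully open) to 255 (shut), set as the call begins (left out, the last holds). The fingers move at their own pace and stop on an object; the grip force is fixed at half the most. Time passes only in rows, so rows that repeat a pose let the fingers close. It gives the time, the measured TCP pose, the force, the opening and the grip force at its end, in the units of the state.
- get_obs(): the state, without advancing time (a new reading comes with each control period).
- snapshot(name): name is "scene" or "top" or "wrist"; returns (picture, depth): 400x640x3 uint8, red, green, blue; 400x640 float32, m along the optical axis (not along the pixel's ray), 0 where there is no reading.
- calibration(name): a dict with "mtx" (3x3 intrinsics, pixels), "rvec" (rotation vector, rad) and "tvec" (3), from world to camera coordinates, as OpenCV has them. Camera axes: x right, y down, z forward; pixel columns grow to the right and rows downward; lengths in m; the calibration is good to about 2 mm. A picture is of the moment at which its call begins: read the wrist's pose just before it. calibration takes no time and is no camera call; for the wrist camera it gives the pose at the moment of the call.
- close_job(): hands the job in; it is judged then, once.
The state is a dict: "clock": time; "joint_pos": joint angles; "qvel": joint speeds; "tau": joint torques, N m; "tool_pos": TCP position; "orientation": TCP orientation; "force": force on the tool from outside, world axes, zero at the start; "moment": the same for the moment, N m; "opening": finger opening in m; "gripper_force": force on a finger pad.
Only numpy, scipy, OpenCV 4.12 (cv2) and the standard library are available. Lean on these libraries where they do the work, as an engineer would, in place of code of your own. Each camera call takes 0.05 s, during which the arm holds its last target. There are 200 camera calls.

## Working session

There is one attempt and no reset: what is moved stays moved. The work goes in short steps, Python scripts to look and compute and a tool call to move; the robot and the scene stay as the last step left them, time stands still between calls to the robot, and variables do not carry over. Pictures are saved under pics/ and viewed, at most 10 in all, crops included, and the job is handed in when it is done.

Besides the shell and the picture viewer there is one more tool, called after "Emit:" as name(argument=value, ...), one argument or row to a line, values as JSON. step_arm: Moves the arm, as the interface text tells. Its arguments: {"type":"object","properties":{"steps":{"type":"array","items":{"type":"array","items":{"type":"array","items":{"type":"number","minimum":-1,"maximum":1}}}},"jaw":{"type":"number"}},"required":["steps"]}

```bash
mkdir -p pics; ls; python3 - <<'E'
from plant import *
import cv2,numpy as np
o=get_obs();print(o)
for n in("scene","top"):
    p,d=snapshot(n);cv2.imwrite(f"pics/{n}0.png",p[:,:,::-1]);np.savez(f"{n}0.npz",p=p,d=d);c=calibration(n);print(n,c)
E
```

```text
pics
{'clock': 0.0, 'joint_pos': array([ 9.03627251e+01,  2.05920791e+01,  6.34230974e-01, -1.99863213e-02,
       -7.01359245e+01, -1.65068688e+01]), 'qvel': array([ 0.03653265,  0.06295488,  0.01826947, -0.0741564 ,  0.01201284,
       -0.08459736]), 'tau': array([ 3.00504162e-04, -5.82720780e+01,  2.93054241e+01,  6.99713320e+00,
        6.78488650e-03, -1.61648632e-04]), 'tool_pos': array([0.18757801, 0.64790705, 0.22561931]), 'orientation': array([ 1.79904753e+02, -8.63216943e-03, -1.61509431e+01]), 'force': array([ 0.08667224, -0.23271543, -0.28390801]), 'moment': array([-0.0930459 , -0.03326523, -0.00592812]), 'gripper_force': 0.0, 'opening': 0.08784751276909167}
scene {'mtx': array([[379.84821391,   0.        , 315.47183243],
       [  0.        , 379.84821391, 206.88924542],
       [  0.        ,   0.        ,   1.        ]]), 'rvec': array([ 2.12062591, -1.33643524,  0.48850537]), 'tvec': array([-0.27082563,  0.42112705,  0.59818906])}
top {'mtx': array([[382.5134253 ,   0.        , 318.62715204],
       [  0.        , 382.5134253 , 202.11258344],
       [  0.        ,   0.        ,   1.        ]]), 'rvec': array([ 2.07821348, -2.13824726,  0.23053756]), 'tvec': array([-0.05074356,  0.58956778,  0.97955812])}
```

View pics/top0.png

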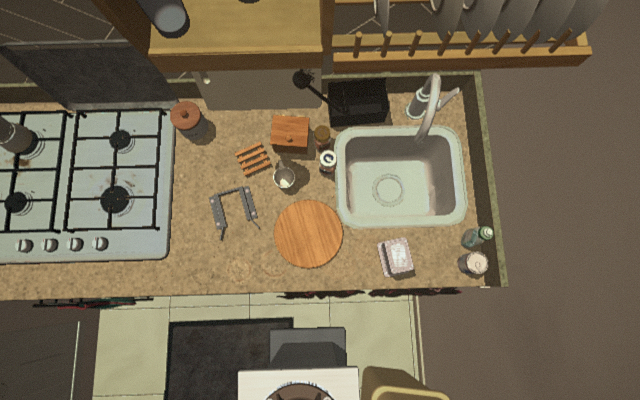

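View pics/scene0.png

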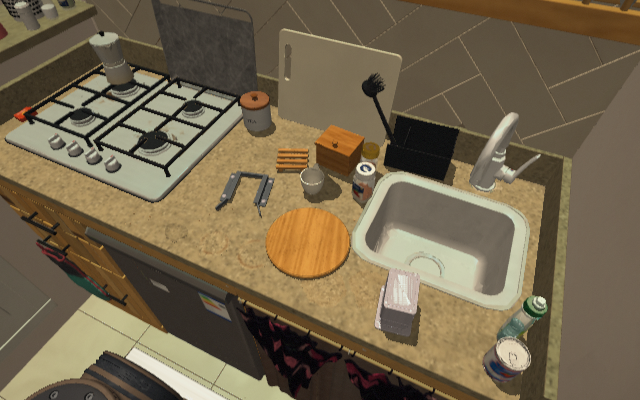

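```bash
cat > h.py <<'E'
import numpy as np,cv2
from plant import *
def cloud(c,d):
    R=cv2.Rodrigues(c["rvec"])[0];v,u=np.mgrid[:d.shape[0],:d.shape[1]]
    r=np.linalg.inv(c["mtx"])@np.stack([u.ravel(),v.ravel(),np.ones(u.size)])
    return ((R.T@(r*d.ravel()-c["tvec"][:,None])).T).reshape(*d.shape,3)
def onplane(c,uv,z):
    R=cv2.Rodrigues(c["rvec"])[0];o=-R.T@c["tvec"]
    q=np.c_[np.atleast_2d(uv),np.ones(len(np.atleast_2d(uv)))]
    r=(R.T@np.linalg.inv(c["mtx"])@q.T).T
    return o+r*((np.asarray(z)-o[2])/r[:,2])[:,None]
E
python3 - <<'E'
from h import *
np.set_printoptions(precision=4,suppress=True)
f=np.load("top0.npz");c=calibration("top");P=cloud(c,f["d"])
for n,uv in dict(tin=(398,254),brack=(219,220),mid=(233,210),board=(308,234),cup=(284,178),jar=(327,157)).items(): print(n,P[uv[1],uv[0]])
f2=np.load("scene0.npz");P2=cloud(calibration("scene"),f2["d"])
for n,uv in dict(tin=(402,288),board=(308,242),table=(200,235)).items(): print(n,P2[uv[1],uv[0]])
a=cv2.resize(f["p"][170:290,190:290],None,fx=4,fy=4,interpolation=2)
b=cv2.resize(f["p"][220:295,360:440],None,fx=5,fy=5,interpolation=2)
im=np.zeros((480,800,3),np.uint8);im[:,:400]=a;im[:375,400:]=b
cv2.imwrite("pics/crop1.png",im[:,:,::-1])
# tin top points
for nm,Q in(("top",P),("scene",P2)):
    r=P[254,398]
    m=(abs(Q[...,2]-0.0875)<.008)&(np.linalg.norm(Q[...,:2]-r[:2],axis=-1)<.08)
    q=Q[m];print(nm,len(q),q.mean(0),cv2.minAreaRect(q[:,:2].astype(np.float32)))
    m=(abs(Q[...,2]-0.012)<.006)&(np.linalg.norm(Q[...,:2]-P[234,308,:2],axis=-1)<.13)
    q=Q[m];print("board",len(q),q.mean(0),cv2.minEnclosingCircle(q[:,:2].astype(np.float32)))
E
```

```text
tin [ 0.4395 -0.2689  0.0869]
brack [0.5569 0.2186 0.0034]
mid [ 0.5857  0.1799 -0.0005]
board [ 0.5082 -0.0353  0.0126]
cup [0.675  0.0311 0.008 ]
jar [ 0.7045 -0.0935  0.0984]
tin [ 0.4378 -0.2703  0.0879]
board [ 0.5019 -0.0414  0.0126]
table [ 0.4178  0.2019 -0.0005]
top 777 [ 0.4359 -0.2695  0.0869] ((0.436623215675354, -0.26992493867874146), (0.08579112589359283, 0.06070292368531227), 10.024392127990723)
board 3700 [ 0.5097 -0.0348  0.0106] ((0.49983951449394226, -0.04751620814204216), 0.11494391411542892)
scene 1386 [ 0.4319 -0.2716  0.0875] ((0.43552881479263306, -0.27095475792884827), (0.08815422654151917, 0.060103774070739746), 10.45154094696045)
board 4686 [ 0.5037 -0.0387  0.0113] ((0.5107728242874146, -0.0362505279481411), 0.09902522712945938)
```

View pics/crop1.png

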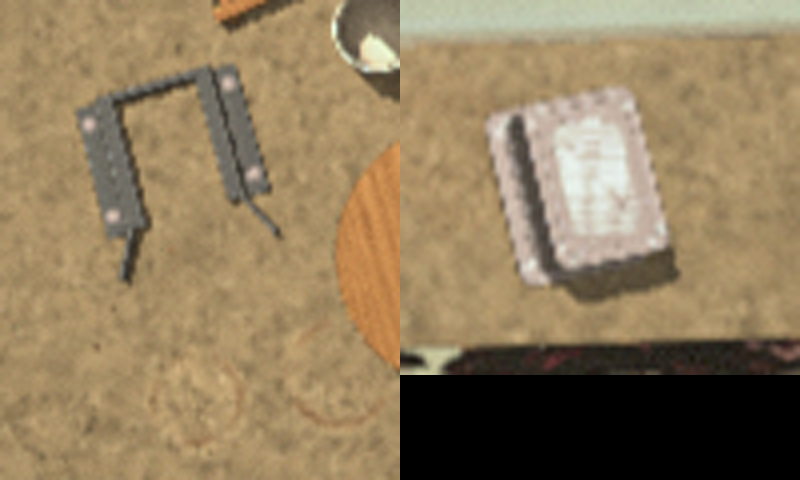

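The top crop shows the bracket opening toward the robot, turned about 13° like the tin. Its left wall runs from (85,105) to (145,230) and its right wall from (200,70) to (270,190). The tin is on the right, with its flange visible. I'll fly the wrist camera over the bracket on the way to the tin.

Emit:
step_arm(
  steps=[
    [[0.33,0.27,0,0,0,0],[0.67,0.53,0,0,0,0],[1,0.8,0,0,0,0]],
  ],
)

```text
clock: 0.4
tool_pos: [0.2619, 0.5423, 0.2258]
orientation: [179.9, -0.0, -16.1]
force: [0.7, 0.3, -0.1]
opening: 0.0878
gripper_force: 0.0
```

Emit:
step_arm(
  steps=[
    [[0.33,0.27,0,0,0,0],[0.67,0.53,0,0,0,0],[1,0.8,0,0,0,0]],
  ],
)

```text
clock: 0.7
tool_pos: [0.336, 0.4374, 0.2263]
orientation: [180.0, 0.0, -16.1]
force: [0.5, 1.1, -0.0]
opening: 0.0878
gripper_force: 0.0
```

Emit:
step_arm(
  steps=[
    [[0.33,0.27,0,0,0,-0.25],[0.67,0.53,0,0,0,-0.5],[1,0.8,0,0,0,-0.75],[1,0.8,0,0,0,-0.9],[1,0.8,0,0,0,-0.9],[1,0.8,0,0,0,-0.9],[1,0.8,0,0,0,-0.9]],
  ],
)

```text
clock: 1.4
tool_pos: [0.4087, 0.3349, 0.2264]
orientation: [180.0, 0.0, 9.6]
force: [0.5, -0.3, 0.3]
opening: 0.0876
gripper_force: 0.0
```

```bash
python3 - <<'E'
from h import *
np.set_printoptions(precision=4,suppress=True)
o=get_obs();print(o["clock"],o["tool_pos"],o["orientation"],o["joint_pos"])
c=calibration("wrist");R=cv2.Rodrigues(c["rvec"])[0];print("cam",-R.T@c["tvec"],"axis",R[2],"K",c["mtx"][0,0])
X=np.array([[.59,.18,0]]);print(cv2.projectPoints(X,c["rvec"],c["tvec"],c["mtx"],None)[0])
p,d=snapshot("wrist");cv2.imwrite("pics/w1.png",p[:,:,::-1])
E
```

```text
1.4 [0.4087 0.3349 0.2264] [179.9893   0.0139   9.5894] [ 60.611    6.7278 -17.7124  -0.0045 -65.5768  38.9803]
cam [0.4858 0.3487 0.3845] axis [-0.281  -0.0476 -0.9585] K 287.8319015240245
[[[471.5692  48.3076]]]
```

View pics/w1.png

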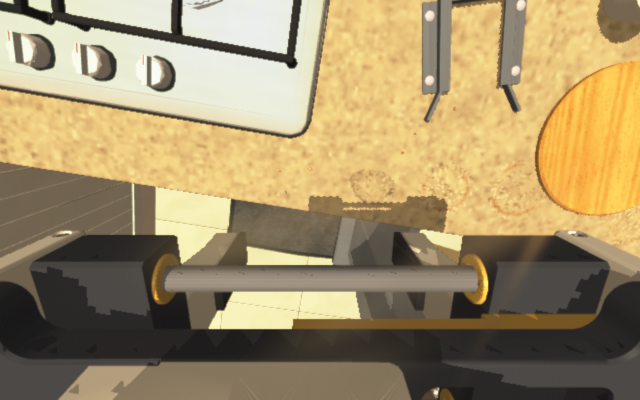

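The wrist view shows the bracket at the top right (420–525, 0–120), almost parallel to the image columns. I'll move to centre it.

Emit:
step_arm(
  steps=[
    [[0.3,0.3,0,0,0,0],[0.6,0.6,0,0,0,0],[0.95,0.95,0,0,0,0]],
  ],
)

```text
clock: 1.75
tool_pos: [0.5191, 0.2573, 0.2268]
orientation: [-180.0, -0.0, 9.8]
force: [1.4, 1.3, -0.1]
opening: 0.088
gripper_force: 0.0
```

Emit:
step_arm(
  steps=[
    [[0.2,0.3,0,0,0,0],[0.4,0.5,0,0,0,0],[0.4,0.5,0,0,0,0],[0.4,0.5,0,0,0,0],[0.4,0.5,0,0,0,0]],
  ],
)

```text
clock: 2.25
tool_pos: [0.5659, 0.2148, 0.2264]
orientation: [180.0, 0.0, 9.7]
force: [-0.6, 0.5, 0.5]
opening: 0.0873
gripper_force: 0.0
```

```bash
python3 - <<'E'
from h import *
np.set_printoptions(precision=4,suppress=True)
o=get_obs();print(o["clock"],o["tool_pos"],o["orientation"],o["joint_pos"])
c=calibration("wrist");p,d=snapshot("wrist");np.savez("w2.npz",p=p,d=d,**c)
print(cv2.projectPoints(np.array([[.59,.18,0.]]),c["rvec"],c["tvec"],c["mtx"],None)[0])
cv2.imwrite("pics/w2.png",p[:,:,::-1])
E
```

```text
2.25 [0.5659 0.2148 0.2264] [179.999    0.0189   9.6716] [ 39.2541  14.0626  -8.5027  -0.0092 -67.4516  60.421 ]
[[[348.4552 159.7262]]]
```

View pics/w2.png

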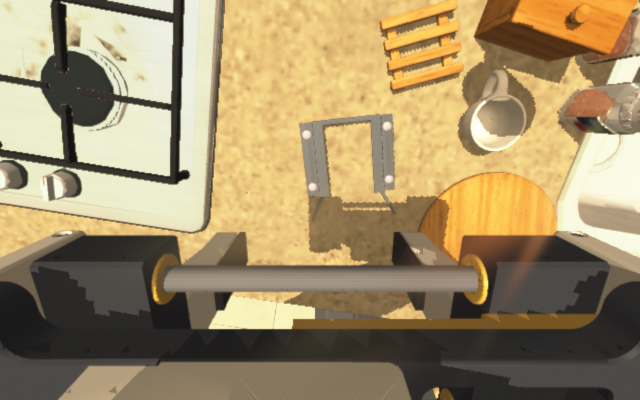

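The wrist view now shows the whole bracket: screws at (307,134), (387,126), (313,186) and (389,179), back bar near row 120. Next I'll fit its pose from depth.

```bash
python3 - <<'E'
from h import *
np.set_printoptions(precision=4,suppress=True)
f=np.load("w2.npz");P=cloud(f,f["d"]);W=P[95:225,285:410]
for a,b in((-.003,.002),(.002,.005),(.005,.009),(.009,.011),(.011,.014),(.014,.02)): print(a,((W[...,2]>a)&(W[...,2]<b)).sum())
s=onplane(f,[(307,134),(387,126),(313,186),(389,179)],.004);print("screws",s)
q=W[(W[...,2]>.0095)&(W[...,2]<.017)];print(len(q),cv2.minAreaRect(q[:,:2].astype(np.float32)))
m=W[...,2];im=np.zeros((*m.shape,3),np.uint8);im[...,0]=np.clip(m*15000,0,255);
both=np.hstack([cv2.resize(im,None,fx=3,fy=3,interpolation=0),cv2.resize(f["p"][95:225,285:410],None,fx=3,fy=3,interpolation=2)[:,:,::-1]])
cv2.imwrite("pics/b3.png",both)
E
```

```text
-0.003 12508
0.002 1576
0.005 135
0.009 81
0.011 1827
0.014 56
screws [[0.6142 0.2399 0.004 ]
 [0.6415 0.1403 0.004 ]
 [0.5472 0.221  0.004 ]
 [0.5742 0.1213 0.004 ]]
1961 ((0.578991174697876, 0.17720600962638855), (0.13259273767471313, 0.1146448478102684), 15.71826171875)
```

View pics/b3.png

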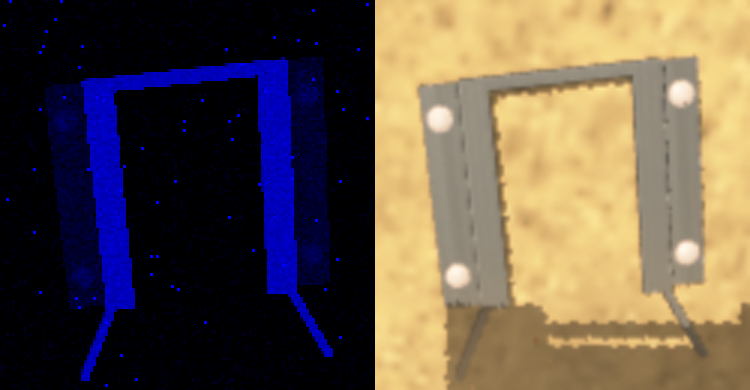

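```bash
python3 - <<'E'
from h import *
import plant
np.set_printoptions(precision=4,suppress=True)
print("hold",getattr(plant,"hold_point_z",None),[k for k in dir(plant) if not k.startswith("_")][:40])
f=np.load("w2.npz");P=cloud(f,f["d"]);W=P[95:225,285:410]
q=W[(W[...,2]>.0095)&(W[...,2]<.017)][:,:2]
for yaw in(15,15.3,15.6,15.9,16.2):
    t=np.deg2rad(yaw);R=np.array([[np.cos(t),np.sin(t)],[-np.sin(t),np.cos(t)]])
    p=(q-[.58,.18])@R.T
    lip=p[(p[:,0]>-.02)&(p[:,0]<.045)];L=lip[lip[:,1]>0,1];Rr=lip[lip[:,1]<0,1]
    back=p[(abs(p[:,1])<.025)&(p[:,0]>.02),0]
    pc=lambda a:np.percentile(a,[2,98])
    print(yaw,"L",pc(L),"R",pc(Rr),"back",pc(back), "Lstart",)
    if yaw==15.6:
        for sgn in(1,-1):
            m=(sgn*p[:,1]>0);print([(round(x,3),np.round(p[m&(abs(p[:,0]-x)<.004)][:,1].min(),4) if (m&(abs(p[:,0]-x)<.004)).any() else None,np.round(p[m&(abs(p[:,0]-x)<.004)][:,1].max(),4) if (m&(abs(p[:,0]-x)<.004)).any() else None) for x in np.arange(-.09,.08,.008)])
E
```

```text
hold 0.0188 ['PlanningError', 'calibration', 'close_job', 'get_obs', 'hold_point_z', 'snapshot']
15 L [0.0278 0.0403] R [-0.045  -0.0324] back [0.0587 0.0645] Lstart
15.3 L [0.0277 0.0402] R [-0.045  -0.0325] back [0.0587 0.0644] Lstart
15.6 L [0.0277 0.0401] R [-0.0451 -0.0326] back [0.0587 0.0644] Lstart
[(np.float64(-0.09), None, None), (np.float64(-0.082), None, None), (np.float64(-0.074), None, None), (np.float64(-0.066), np.float64(0.0499), np.float64(0.0548)), (np.float64(-0.058), np.float64(0.045), np.float64(0.0526)), (np.float64(-0.05), np.float64(0.0416), np.float64(0.0491)), (np.float64(-0.042), np.float64(0.0378), np.float64(0.044)), (np.float64(-0.034), np.float64(0.0276), np.float64(0.0405)), (np.float64(-0.026), np.float64(0.0274), np.float64(0.0403)), (np.float64(-0.018), np.float64(0.0275), np.float64(0.0401)), (np.float64(-0.01), np.float64(0.0274), np.float64(0.0403)), (np.float64(-0.002), np.float64(0.0274), np.float64(0.0399)), (np.float64(0.006), np.float64(0.0279), np.float64(0.0404)), (np.float64(0.014), np.float64(0.0275), np.float64(0.0403)), (np.float64(0.
[... 1094 characters left out ...]
float64(0.006), np.float64(-0.045), np.float64(-0.033)), (np.float64(0.014), np.float64(-0.0455), np.float64(-0.0325)), (np.float64(0.022), np.float64(-0.0453), np.float64(-0.0326)), (np.float64(0.03), np.float64(-0.0447), np.float64(-0.0329)), (np.float64(0.038), np.float64(-0.0452), np.float64(-0.0324)), (np.float64(0.046), np.float64(-0.0455), np.float64(-0.0325)), (np.float64(0.054), np.float64(-0.0445), np.float64(-0.0329)), (np.float64(0.062), np.float64(-0.0447), np.float64(-0.0)), (np.float64(0.07), None, None), (np.float64(0.078), None, None)]
15.9 L [0.0276 0.04  ] R [-0.0452 -0.0327] back [0.0586 0.0644] Lstart
16.2 L [0.0276 0.04  ] R [-0.0452 -0.0327] back [0.0586 0.0645] Lstart
```

Emit:
step_arm(
  steps=[
    [[-0.2,0.45,0,0,0,0],[-0.42,0.91,0,0,0,0]],
  ],
)

```text
clock: 2.5
tool_pos: [0.5398, 0.119, 0.2262]
orientation: [180.0, 0.0, 9.8]
force: [0.7, -1.5, 0.5]
opening: 0.0876
gripper_force: 0.0
```

Emit:
step_arm(
  steps=[
    [[-0.2,0.45,0,0,0,0],[-0.42,0.91,0,0,0,0]],
  ],
)

```text
clock: 2.7
tool_pos: [0.5137, 0.022, 0.227]
orientation: [-180.0, -0.1, 9.8]
force: [2.0, 0.6, 0.3]
opening: 0.0873
gripper_force: 0.0
```

Emit:
step_arm(
  steps=[
    [[-0.2,0.45,0,0,0,0],[-0.42,0.91,0,0,0,0]],
  ],
)

```text
clock: 2.9
tool_pos: [0.4879, -0.074, 0.2272]
orientation: [-180.0, -0.1, 9.8]
force: [2.0, -0.5, -0.0]
opening: 0.0875
gripper_force: 0.0
```

Emit:
step_arm(
  steps=[
    [[-0.2,0.45,0,0,0,0],[-0.42,0.91,0,0,0,0]],
  ],
)

```text
clock: 3.1
tool_pos: [0.4623, -0.1698, 0.2273]
orientation: [180.0, -0.1, 9.8]
force: [1.3, -0.4, 0.2]
opening: 0.0878
gripper_force: 0.0
```

Emit:
step_arm(
  steps=[
    [[-0.2,0.45,0,0,0,0],[-0.42,0.91,0,0,0,0],[-0.42,0.91,0,0,0,0],[-0.42,0.91,0,0,0,0],[-0.42,0.91,0,0,0,0],[-0.42,0.91,0,0,0,0]],
  ],
)

```text
clock: 3.7
tool_pos: [0.4374, -0.2645, 0.2268]
orientation: [180.0, -0.0, 9.8]
force: [1.1, -0.3, 0.0]
opening: 0.0879
gripper_force: 0.0
```

```bash
python3 - <<'E'
from h import *
np.set_printoptions(precision=4,suppress=True)
o=get_obs();print(o["clock"],o["tool_pos"],o["orientation"],o["joint_pos"])
c=calibration("wrist");p,d=snapshot("wrist");P=cloud(c,d)
m=(abs(P[...,2]-.0875)<.006)&(np.hypot(P[...,0]-.436,P[...,1]+.27)<.07)
m=cv2.morphologyEx(m.astype(np.uint8),cv2.MORPH_OPEN,np.ones((3,3)))>0
q=P[m];r=cv2.minAreaRect(q[:,:2].astype(np.float32));print(len(q),q[:,2].mean(),r)
t=np.deg2rad(o["orientation"][2]);D=np.array(r[0])-o["tool_pos"][:2]
print("dtool",D@[np.cos(t),np.sin(t)],D@[np.sin(t),-np.cos(t)])
cv2.imwrite("pics/w4.png",p[:,:,::-1])
E
```

```text
3.7 [ 0.4374 -0.2645  0.2268] [179.9965  -0.0264   9.7738] [ -9.1287   4.982  -19.6623  -0.0058 -65.3297 108.905 ]
4309 0.08796141673512164 ((0.43721556663513184, -0.2701106369495392), (0.08568619936704636, 0.06000272557139397), 10.236574172973633)
dtool -0.0010904135642370062 0.005502330815349196
```

View pics/w4.png

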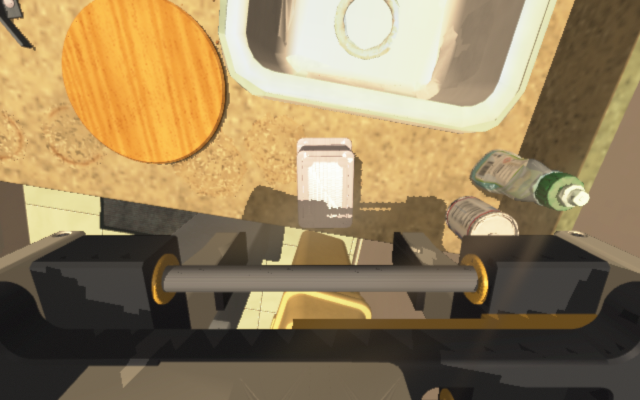

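The wrist view shows the tin centred under the gripper (lid about 298–355, 140–225), and the depth fit agrees with the other cameras. I'll descend and grip.

Emit:
step_arm(
  steps=[
    [[-0.01,0.055,0.2,0,0,-0.02],[-0.01,0.055,0.5,0,0,-0.02],[-0.01,0.055,0.75,0,0,-0.02],[-0.01,0.055,1.0,0,0,-0.02],[-0.01,0.055,1.0,0,0,-0.02],[-0.01,0.055,1.0,0,0,-0.02]],
  ],
)

```text
clock: 4.35
tool_pos: [0.4372, -0.2709, 0.127]
orientation: [180.0, 0.0, 10.3]
force: [-0.4, -0.5, 0.7]
opening: 0.0879
gripper_force: 0.0
```

Emit:
step_arm(
  steps=[
    [[0,0,0.25,0,0,0],[0,0,0.5,0,0,0],[0,0,0.7,0,0,0],[0,0,0.83,0,0,0],[0,0,0.83,0,0,0],[0,0,0.83,0,0,0]],
  ],
)

```text
clock: 4.95
tool_pos: [0.4379, -0.2716, 0.045]
orientation: [179.9, -0.1, 10.3]
force: [0.4, 0.5, 0.0]
opening: 0.0875
gripper_force: 0.0
```

Emit:
step_arm(
  steps=[
    [[0,0,0,0,0,0],[0,0,0,0,0,0],[0,0,0,0,0,0],[0,0,0,0,0,0],[0,0,0,0,0,0],[0,0,0,0,0,0],[0,0,0,0,0,0],[0,0,0,0,0,0]],
  ],
  jaw=255,
)

```text
clock: 5.75
tool_pos: [0.4368, -0.2715, 0.0439]
orientation: [180.0, -0.0, 10.2]
force: [-0.9, 2.2, 6.5]
opening: 0.0596
gripper_force: 30.0
```

Emit:
step_arm(
  steps=[
    [[0,0,-0.05,0,0,0],[0,0,-0.15,0,0,0],[0,0,-0.3,0,0,0],[0,0,-0.45,0,0,0],[0,0,-0.5,0,0,0],[0,0,-0.5,0,0,0]],
  ],
)

```text
clock: 6.35
tool_pos: [0.4371, -0.2715, 0.0943]
orientation: [180.0, -0.1, 10.2]
force: [0.1, 0.1, -5.0]
opening: 0.0604
gripper_force: 30.0
```

```bash
python3 - <<'E'
from h import *
np.set_printoptions(precision=4,suppress=True)
o=get_obs();print(o["tool_pos"],o["force"])
p,d=snapshot("scene");P=cloud(calibration("scene"),d)
q=P[(np.hypot(P[...,0]-.437,P[...,1]+.27)<.075)]
h,e=np.histogram(q[:,2],bins=np.arange(-.01,.17,.01));print(list(zip(np.round(e,3),h)))
cv2.imwrite("pics/s5.png",cv2.resize(p[190:390,300:480],None,fx=3,fy=3)[:,:,::-1])
E
```

```text
[ 0.4371 -0.2715  0.0943] [ 0.1293  0.1188 -4.9741]
[(np.float64(-0.01), np.int64(1120)), (np.float64(0.0), np.int64(1159)), (np.float64(0.01), np.int64(0)), (np.float64(0.02), np.int64(0)), (np.float64(0.03), np.int64(0)), (np.float64(0.04), np.int64(1)), (np.float64(0.05), np.int64(402)), (np.float64(0.06), np.int64(69)), (np.float64(0.07), np.int64(53)), (np.float64(0.08), np.int64(49)), (np.float64(0.09), np.int64(103)), (np.float64(0.1), np.int64(139)), (np.float64(0.11), np.int64(145)), (np.float64(0.12), np.int64(116)), (np.float64(0.13), np.int64(809)), (np.float64(0.14), np.int64(39)), (np.float64(0.15), np.int64(5))]
```

View pics/s5.png

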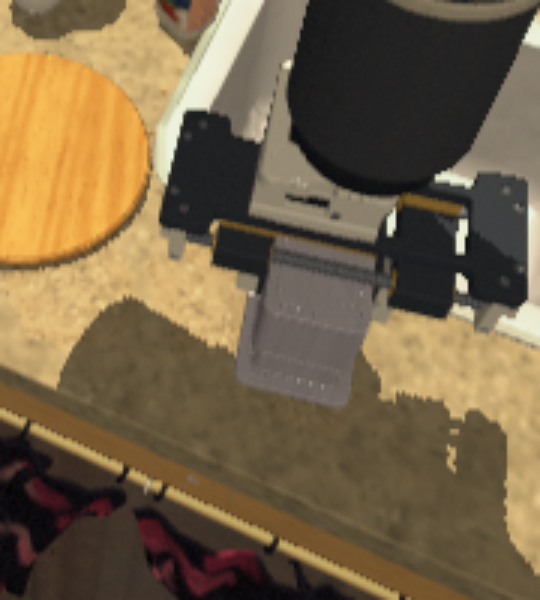

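The tin and lid are lifted together, with the flange clear of the worktop and the load at 5 N. Next I'll carry it to the bracket mouth.

Emit:
step_arm(
  steps=[
    [[0.05,-0.16,0,0,0,0],[0.14,-0.48,0,0,0,0],[0.243,-0.814,0,0,0,0]],
  ],
)

```text
clock: 6.7
tool_pos: [0.4452, -0.1865, 0.0925]
orientation: [-180.0, 0.1, 10.1]
force: [0.7, 0.9, -4.1]
opening: 0.06
gripper_force: 30.0
```

Emit:
step_arm(
  steps=[
    [[0.08,-0.27,0,0,0,0],[0.16,-0.54,0,0,0,0],[0.243,-0.814,0,0,0,0]],
  ],
)

```text
clock: 7.0
tool_pos: [0.4549, -0.1016, 0.0927]
orientation: [-180.0, 0.1, 10.2]
force: [0.0, -0.2, -3.7]
opening: 0.0602
gripper_force: 30.0
```

Emit:
step_arm(
  steps=[
    [[0.08,-0.27,0,0,0,0],[0.16,-0.54,0,0,0,0],[0.243,-0.814,0,0,0,0]],
  ],
)

```text
clock: 7.3
tool_pos: [0.4644, -0.0173, 0.0928]
orientation: [180.0, 0.1, 10.2]
force: [0.3, -0.8, -4.9]
opening: 0.0601
gripper_force: 30.0
```

Emit:
step_arm(
  steps=[
    [[0.08,-0.27,0,0,0,0],[0.16,-0.54,0,0,0,0],[0.243,-0.814,0,0,0,0]],
  ],
)

```text
clock: 7.6
tool_pos: [0.4739, 0.0671, 0.0927]
orientation: [180.0, 0.1, 10.2]
force: [1.0, -0.7, -4.5]
opening: 0.0596
gripper_force: 30.0
```

Emit:
step_arm(
  steps=[
    [[0.08,-0.27,0,0,0,-0.05],[0.15,-0.5,0,0,0,-0.1],[0.2,-0.7,0,0,0,-0.15],[0.243,-0.814,0,0,0,-0.19],[0.243,-0.814,0,0,0,-0.19],[0.243,-0.814,0,0,0,-0.19],[0.243,-0.814,0,0,0,-0.19],[0.243,-0.814,0,0,0,-0.19]],
  ],
)

```text
clock: 8.4
tool_pos: [0.4839, 0.1498, 0.0935]
orientation: [180.0, 0.0, 15.6]
force: [0.3, 1.0, -4.7]
opening: 0.0598
gripper_force: 30.0
```

```bash
python3 - <<'E'
from h import *
np.set_printoptions(precision=4,suppress=True)
o=get_obs();print(o["tool_pos"],o["orientation"],o["force"],o["joint_pos"])
t=np.deg2rad(o["orientation"][2]);D=np.array([.4848,.151])-o["tool_pos"][:2]
print("dtool mm",1e3*D@[np.cos(t),np.sin(t)],1e3*D@[np.sin(t),-np.cos(t)])
p,d=snapshot("top");P=cloud(calibration("top"),d)
q=P[(np.hypot(P[...,0]-.48,P[...,1]-.15)<.075)&(abs(P[...,2]-.1375)<.006)];print(len(q),cv2.minAreaRect(q[:,:2].astype(np.float32)))
E
```

```text
[0.4839 0.1498 0.0935] [179.9935   0.0189  15.5928] [ 0.2724  1.0335 -4.691 ] [ 39.4471  12.3608 -30.4276  -0.0023 -47.2315  66.1473]
dtool mm 1.1698014781485362 -0.9191788830785216
231 ((0.4812418520450592, 0.1512504518032074), (0.08405299484729767, 0.059003569185733795), 18.206266403198242)
```

Emit:
step_arm(
  steps=[
    [[0.01,-0.01,0.1,0,0,0],[0.01,-0.01,0.25,0,0,0],[0.01,-0.01,0.38,0,0,0],[0.01,-0.01,0.45,0,0,0],[0.01,-0.01,0.484,0,0,0],[0.01,-0.01,0.484,0,0,0],[0.01,-0.01,0.484,0,0,0],[0.01,-0.01,0.484,0,0,0],[0.01,-0.01,0.484,0,0,0]],
  ],
)

```text
clock: 9.35
tool_pos: [0.485, 0.152, 0.0455]
orientation: [-180.0, -0.0, 15.7]
force: [-0.1, -0.2, -3.9]
opening: 0.0596
gripper_force: 30.0
```

Emit:
step_arm(
  steps=[
    [[0.05,0,0,0,0,0],[0.1,0,0,0,0,0],[0.15,0,0,0,0,0],[0.2,0,0,0,0,0],[0.25,0,0,0,0,0],[0.3,0,0,0,0,0],[0.35,0,0,0,0,0],[0.4,0,0,0,0,0],[0.4,0,0,0,0,0]],
  ],
)

```text
clock: 10.25
tool_pos: [0.5241, 0.1629, 0.0451]
orientation: [-180.0, -0.0, 15.7]
force: [-0.3, -0.6, -4.1]
opening: 0.0596
gripper_force: 30.0
```

No contact so far, and the flange is about 27 mm under the lips. I'll continue.

Emit:
step_arm(
  steps=[
    [[0.05,0.005,0,0,0,0],[0.1,0.01,0,0,0,0],[0.15,0.01,0,0,0,0],[0.2,0.01,0,0,0,0],[0.25,0.01,0,0,0,0],[0.3,0.01,0,0,0,0],[0.35,0.01,0,0,0,0],[0.4,0.01,0,0,0,0],[0.45,0.01,0,0,0,0],[0.5,0.01,0,0,0,0],[0.55,0.01,0,0,0,0],[0.6,0.01,0,0,0,0],[0.6,0.01,0,0,0,0]],
  ],
)

```text
clock: 11.55
tool_pos: [0.5821, 0.1781, 0.0451]
orientation: [-180.0, -0.0, 15.7]
force: [-0.5, -0.8, -4.7]
opening: 0.0601
gripper_force: 30.0
```

Emit:
step_arm(
  steps=[
    [[0.01,0,0,0,0,0],[0.02,0,0,0,0,0],[0.03,0,0,0,0,0],[0.04,0,0,0,0,0],[0.04,0,0,0,0,0]],
  ],
)

```text
clock: 12.05
tool_pos: [0.5853, 0.179, 0.0452]
orientation: [-180.0, -0.0, 15.7]
force: [0.0, 0.6, -4.2]
opening: 0.0596
gripper_force: 30.0
```

Emit:
step_arm(
  steps=[
    [[0.01,0,0,0,0,0],[0.02,0,0,0,0,0],[0.02,0,0,0,0,0]],
  ],
)

```text
clock: 12.35
tool_pos: [0.5873, 0.1796, 0.0452]
orientation: [180.0, -0.0, 15.7]
force: [0.3, -0.7, -3.9]
opening: 0.0595
gripper_force: 30.0
```

Emit:
step_arm(
  steps=[
    [[0.01,0,0,0,0,0],[0.015,0,0,0,0,0],[0.015,0,0,0,0,0]],
  ],
)

```text
clock: 12.65
tool_pos: [0.5887, 0.1799, 0.0452]
orientation: [-180.0, -0.0, 15.6]
force: [-0.3, -0.1, -4.3]
opening: 0.0599
gripper_force: 30.0
```

Emit:
step_arm(
  steps=[
    [[0.01,0,0,0,0,0],[0.015,0,0,0,0,0],[0.015,0,0,0,0,0]],
  ],
)

```text
clock: 12.95
tool_pos: [0.5898, 0.1802, 0.0451]
orientation: [180.0, 0.0, 15.7]
force: [-0.7, -0.3, -4.1]
opening: 0.0597
gripper_force: 30.0
```

Emit:
step_arm(
  steps=[
    [[0.01,0,0,0,0,0],[0.015,0,0,0,0,0],[0.015,0,0,0,0,0]],
  ],
)

```text
clock: 13.25
tool_pos: [0.5907, 0.1802, 0.0449]
orientation: [180.0, 0.1, 15.6]
force: [-4.2, -1.8, -3.4]
opening: 0.0601
gripper_force: 30.0
```

Emit:
step_arm(
  steps=[
    [[0.01,0,0,0,0,0],[0.015,0,0,0,0,0],[0.015,0,0,0,0,0]],
  ],
)

```text
clock: 13.55
tool_pos: [0.5917, 0.1805, 0.0454]
orientation: [180.0, 0.1, 15.6]
force: [-8.6, -1.5, 3.8]
opening: 0.06
gripper_force: 30.0
```

I have contact with the back stop (about 9 N). I'll set the tin flat, ease the push, then draw the lid up.

Emit:
step_arm(
  steps=[
    [[0,0,0.006,0,0,0],[0,0,0.012,0,0,0],[0,0,0.012,0,0,0],[-0.005,0,0.012,0,0,0],[-0.005,0,0.012,0,0,0]],
  ],
)

```text
clock: 14.05
tool_pos: [0.591, 0.1802, 0.0445]
orientation: [180.0, 0.1, 15.6]
force: [-9.8, -2.4, 6.9]
opening: 0.0598
gripper_force: 30.0
```

Emit:
step_arm(
  steps=[
    [[0,0,-0.02,0,0,0],[0,0,-0.04,0,0,0],[0,0,-0.06,0,0,0],[0,0,-0.08,0,0,0],[0,0,-0.1,0,0,0],[0,0,-0.1,0,0,0]],
  ],
)

```text
clock: 14.65
tool_pos: [0.5924, 0.1809, 0.0543]
orientation: [180.0, 0.0, 15.7]
force: [-5.0, -1.1, -3.0]
opening: 0.06
gripper_force: 30.0
```

Emit:
step_arm(
  steps=[
    [[0,0,-0.04,0,0,0],[0,0,-0.08,0,0,0],[0,0,-0.12,0,0,0],[0,0,-0.16,0,0,0],[0,0,-0.2,0,0,0]],
  ],
)

```text
clock: 15.15
tool_pos: [0.5922, 0.1808, 0.0742]
orientation: [180.0, 0.0, 15.6]
force: [-3.5, -0.6, -11.4]
opening: 0.0597
gripper_force: 30.0
```

```bash
python3 - <<'E'
from h import *
np.set_printoptions(precision=4,suppress=True)
o=get_obs();print(o["tool_pos"],o["orientation"],o["force"],o["moment"])
p,d=snapshot("scene");cv2.imwrite("pics/s6.png",cv2.resize(p[110:260,170:330],None,fx=4,fy=4)[:,:,::-1])
E
```

```text
[0.5922 0.1808 0.0742] [179.999    0.0242  15.6471] [ -3.4845  -0.5726 -11.4091] [-0.3365  1.0657  0.0484]
```

View pics/s6.png

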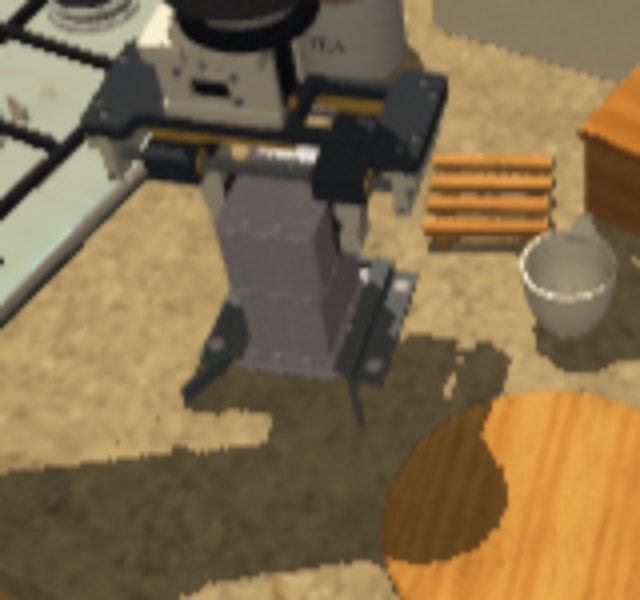

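The image shows the tin standing in the bracket with its flange at the lips, and the lid coming off. I'll continue straight up.

Emit:
step_arm(
  steps=[
    [[0,0,-0.04,0,0,0],[0,0,-0.08,0,0,0],[0,0,-0.12,0,0,0],[0,0,-0.16,0,0,0],[0,0,-0.2,0,0,0],[0,0,-0.25,0,0,0],[0,0,-0.32,0,0,0],[0,0,-0.42,0,0,0],[0,0,-0.55,0,0,0],[0,0,-0.65,0,0,0],[0,0,-0.65,0,0,0],[0,0,-0.65,0,0,0]],
  ],
)

```text
clock: 16.4
tool_pos: [0.5925, 0.181, 0.1393]
orientation: [-180.0, -0.0, 15.6]
force: [-0.0, 0.3, -1.7]
opening: 0.0599
gripper_force: 30.0
```

```bash
python3 - <<'E'
from h import *
np.set_printoptions(precision=4,suppress=True)
o=get_obs();print(o["clock"],o["tool_pos"],o["orientation"],o["force"])
t=np.deg2rad(o["orientation"][2]);D=np.array([.5105,-.0355])-o["tool_pos"][:2]
print("dtool mm",1e3*D@[np.cos(t),np.sin(t)],1e3*D@[np.sin(t),-np.cos(t)])
E
```

```text
16.4 [0.5925 0.181  0.1393] [-179.9771   -0.0383   15.6468] [-0.0456  0.3281 -1.7479]
dtool mm -137.3355738876811 186.4039921029823
```

Emit:
step_arm(
  steps=[
    [[-0.1,0.15,0,0,0,0],[-0.3,0.4,0,0,0,0],[-0.5,0.67,0,0,0,0],[-0.687,0.932,0,0,0,0]],
  ],
)

```text
clock: 16.8
tool_pos: [0.5499, 0.071, 0.1382]
orientation: [180.0, 0.1, 15.7]
force: [-0.3, -1.1, -0.7]
opening: 0.0599
gripper_force: 30.0
```

Emit:
step_arm(
  steps=[
    [[-0.2,0.27,0,0,0,0],[-0.4,0.54,0,0,0,0],[-0.6,0.8,0,0,0,0],[-0.687,0.932,0,0,0,0],[-0.687,0.932,0,0,0,0],[-0.687,0.932,0,0,0,0],[-0.687,0.932,0,0,0,0]],
  ],
)

```text
clock: 17.5
tool_pos: [0.5109, -0.035, 0.1388]
orientation: [180.0, -0.0, 15.7]
force: [0.2, 0.0, -1.2]
opening: 0.0601
gripper_force: 30.0
```

```bash
python3 - <<'E'
from h import *
np.set_printoptions(precision=4,suppress=True)
o=get_obs();print(o["clock"],o["tool_pos"],o["orientation"],o["force"],o["joint_pos"])
t=np.deg2rad(15.6);R=np.array([[np.cos(t),np.sin(t)],[-np.sin(t),np.cos(t)]])
ims=[]
for n,(x,y) in(("scene",(205,130)),("top",(205,160))):
    p,d=snapshot(n);P=cloud(calibration(n),d)
    q=P[np.hypot(P[...,0]-.5888,P[...,1]-.18)<.09]
    b=np.c_[(q[:,:2]-[.5888,.18])@R.T,q[:,2]]
    w=b[(b[:,2]>.05)&(b[:,2]<.1)];print(n,len(w),w.min(0),w.max(0), np.percentile(w[:,2],[90,97]))
    r=b[b[:,2]>.082];print(" rim x",np.percentile(r[:,0],[2,98]),"y",np.percentile(r[:,1],[2,98]),len(r))
    # lid over board
    l=P[(np.hypot(P[...,0]-.51,P[...,1]+.035)<.06)&(abs(P[...,2]-.183)<.006)];print(" lidtop",len(l), cv2.minAreaRect(l[:,:2].astype(np.float32)) if len(l)>5 else "")
    ims.append(cv2.resize(p[y:y+110,x:x+100],None,fx=4,fy=4))
cv2.imwrite("pics/c7.png",np.hstack(ims)[:,:,::-1])
E
```

```text
17.5 [ 0.5109 -0.035   0.1388] [179.9989  -0.0051  15.6793] [ 0.2219  0.0441 -1.2294] [ 18.0763   9.7075 -26.661    0.0016 -53.6265  87.6021]
scene 551 [-0.0423 -0.0272  0.05  ] [0.0396 0.0263 0.0877] [0.0846 0.0858]
 rim x [-0.0408  0.0386] y [-0.0258  0.0258] 119
 lidtop 732 ((0.5014264583587646, -0.03758028894662857), (0.08432787656784058, 0.08089755475521088), 45.865684509277344)Traceback (most recent call last):
  File "<stdin>", line 10, in <module>
    return umr_minimum(a, axis, None, out, keepdims, initial, where)
ValueError: zero-size array to reduction operation minimum which has no identity
```

The tin stands upright in the bracket (rim centre within about 1 mm of the seat). I'll set the lid down.

Emit:
step_arm(
  steps=[
    [[0,0,0.15,0,0,0],[0,0,0.4,0,0,0],[0,0,0.65,0,0,0],[0,0,0.85,0,0,0],[0,0,1.0,0,0,0],[0,0,1.0,0,0,0],[0,0,1.0,0,0,0]],
  ],
)

```text
clock: 18.3
tool_pos: [0.5107, -0.0352, 0.039]
orientation: [180.0, 0.0, 15.7]
force: [0.5, 0.0, -1.0]
opening: 0.0597
gripper_force: 30.0
```

Emit:
step_arm(
  steps=[
    [[0,0,0.06,0,0,0],[0,0,0.1,0,0,0],[0,0,0.13,0,0,0],[0,0,0.15,0,0,0],[0,0,0.165,0,0,0],[0,0,0.175,0,0,0],[0,0,0.175,0,0,0],[0,0,0.175,0,0,0]],
  ],
)

```text
clock: 19.1
tool_pos: [0.5105, -0.0356, 0.0215]
orientation: [180.0, -0.0, 15.7]
force: [-0.0, -0.6, -1.4]
opening: 0.0596
gripper_force: 30.0
```

Emit:
step_arm(
  steps=[
    [[0,0,0.005,0,0,0],[0,0,0.01,0,0,0],[0,0,0.01,0,0,0]],
  ],
)

```text
clock: 19.4
tool_pos: [0.5105, -0.0356, 0.0208]
orientation: [180.0, -0.0, 15.7]
force: [-2.3, 0.5, 4.0]
opening: 0.0597
gripper_force: 30.0
```

Emit:
step_arm(
  steps=[
    [[0,0,0,0,0,0],[0,0,0,0,0,0],[0,0,0,0,0,0],[0,0,0,0,0,0],[0,0,0,0,0,0],[0,0,0,0,0,0],[0,0,0,0,0,0],[0,0,0,0,0,0]],
  ],
  jaw=0,
)

```text
clock: 20.2
tool_pos: [0.5104, -0.0356, 0.0204]
orientation: [180.0, 0.0, 15.7]
force: [-0.2, -0.7, 0.2]
opening: 0.0876
gripper_force: 0.0
```

Emit:
step_arm(
  steps=[
    [[0,0,-0.1,0,0,0],[0,0,-0.3,0,0,0],[0,0,-0.6,0,0,0],[0,0,-1,0,0,0],[0,0,-1,0,0,0]],
  ],
)

```text
clock: 20.7
tool_pos: [0.5138, -0.0351, 0.1264]
orientation: [179.9, -0.5, 15.7]
force: [1.4, -0.2, 0.1]
opening: 0.0879
gripper_force: 0.0
```

Emit:
step_arm(
  steps=[
    [[0,0,-0.4,0,0,0],[0,0,-0.8,0,0,0],[0,0,-1,0,0,0]],
  ],
)

```text
clock: 21.0
tool_pos: [0.5116, -0.0356, 0.2246]
orientation: [180.0, -0.3, 15.7]
force: [0.6, 0.9, 0.2]
opening: 0.0877
gripper_force: 0.0
```

Emit:
step_arm(
  steps=[
    [[-0.1,0.4,0,0,0,0],[-0.2,0.8,0,0,0,0],[-0.3,1,0,0,0,0],[-0.3,1,0,0,0,0]],
  ],
)

```text
clock: 21.4
tool_pos: [0.5077, -0.1422, 0.2208]
orientation: [180.0, 0.0, 15.5]
force: [0.4, 1.3, -0.3]
opening: 0.0877
gripper_force: 0.0
```

Emit:
step_arm(
  steps=[
    [[-0.1,0.4,0,0,0,0],[-0.2,0.8,0,0,0,0],[-0.3,1,0,0,0,0],[-0.3,1,0,0,0,0],[-0.3,1,0,0,0,0]],
  ],
)

```text
clock: 21.9
tool_pos: [0.5064, -0.2444, 0.2205]
orientation: [-180.0, -0.0, 15.6]
force: [0.8, -0.1, 0.2]
opening: 0.0877
gripper_force: 0.0
```

```bash
python3 - <<'E'
from h import *
np.set_printoptions(precision=4,suppress=True)
o=get_obs();print(o["clock"],o["tool_pos"])
t=np.deg2rad(15.6);R=np.array([[np.cos(t),np.sin(t)],[-np.sin(t),np.cos(t)]])
ims=[]
for n,(x,y) in(("scene",(205,130)),("top",(205,160))):
    p,d=snapshot(n);P=cloud(calibration(n),d)
    q=P[np.hypot(P[...,0]-.5888,P[...,1]-.18)<.09]
    b=np.c_[(q[:,:2]-[.5888,.18])@R.T,q[:,2]]
    r=b[(b[:,2]>.08)&(b[:,2]<.095)]
    if len(r): print(n,"rim x",np.percentile(r[:,0],[2,98]),"y",np.percentile(r[:,1],[2,98]),len(r),np.percentile(r[:,2],[50,95]))
    s=b[(abs(b[:,1])<.02)&(abs(b[:,2]-.0125)<.003)&(b[:,0]>.045)];print(" back bar x",np.percentile(s[:,0],[5,95]) if len(s) else None)
    l=P[(np.hypot(P[...,0]-.51,P[...,1]+.035)<.07)&(abs(P[...,2]-.0645)<.006)];print(" lidtop",len(l), cv2.minAreaRect(l[:,:2].astype(np.float32)) if len(l)>5 else "")
    m=(abs(P[...,2]-.012)<.004)&(np.hypot(P[...,0]-.51,P[...,1]+.036)<.105);g=P[m];print(" board",cv2.minEnclosingCircle(g[:,:2].astype(np.float32)))
    ims.append(cv2.resize(p[y:y+130,x:x+100 if 0 else x+130],None,fx=3,fy=3))
cv2.imwrite("pics/c7.png",np.hstack(ims)[:,:,::-1])
E
```

```text
21.9 [ 0.5064 -0.2444  0.2205]
scene rim x [-0.0404  0.0383] y [-0.0267  0.0248] 191 [0.0839 0.0862]
 back bar x [0.0543 0.0543]
 lidtop 886 ((0.5089477300643921, -0.036192722618579865), (0.08809591829776764, 0.06010504812002182), 15.500288963317871)
 board ((0.5098148584365845, -0.03537322208285332), 0.09882858395576477)
top rim x [-0.039   0.0388] y [-0.0258  0.026 ] 152 [0.0841 0.0875]
 back bar x None
 lidtop 0 
 board ((0.5005850791931152, -0.1223764419555664), 0.03989022597670555)
```

View pics/c7.png

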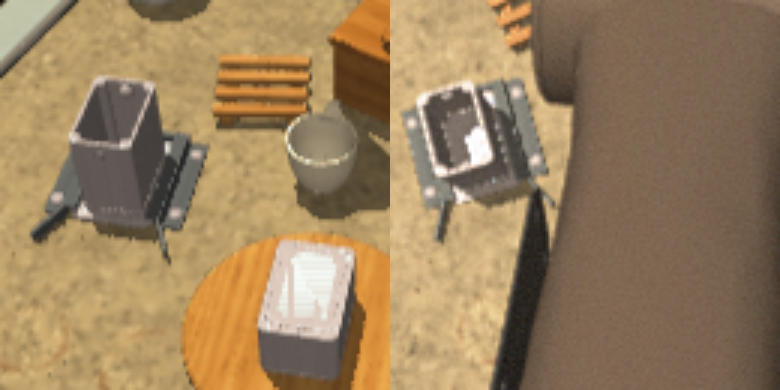

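The picture shows the open tin upright in the bracket with its flange under the lips. The rim centre is within about 1 mm of the seat. The lid is mouth down and its centre is about 1 mm from the board's centre. The cup is where it was, and the gripper is clear.

```bash
python3 -c "
from plant import *
print(close_job())"
```

```text
the job is handed in; nothing more can be done
None
```

The job is handed in: the open tin is home in the bracket to within about 1 mm by camera, the lid sits mouth down about 1 mm from the board's centre, and the arm made no contact with the cup or jar, though I did not re-measure the jar at the end.

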